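# Seat and lock the reagent bay cover

## Task

Close up the reagent bay: first press its loose cover down against the stiff seal until it sits flush and level with the deck. Then take the key with the flat oblong grip from the holder, push it fully home in the cam lock (feel for the keyhole, the lock floats a little) and turn it clockwise from above to its stop, so that the cam lies across the cover. Leave that key standing in the lock, and the round-gripped key where it is in the holder.

Things in the scene. Friction and masses are not known exactly. Their poses are not given: they have to be found in the camera images.
- bay: Reagent bay: fixed low white housing with grey deck, 160 (x) x 270 (y) x 60 mm high. Origin at the centre of its underside, z up; deck at z = 60. In this frame the cover's recess is centred at x 0, y 50 and the cam lock at x 0, y -70. The lock is a round steel cylinder 60 across, top 44 above the deck, with a flat cam 18 wide reaching 80 from its axis, 3 to 13 above the deck.
- cover: Loose flat white cover, 120 (x) x 140 (y) x 12 mm, 220 g, origin at the centre of its underside. Lies in its recess (12 deep, 1.5 clearance) but 7 proud on two rubber strips along x at y -55 and +55 from its centre; each yields at about 5 N and stays where pressed. Seated, its underside is 48 above the bay's origin; while proud it blocks the cam.
- keyhole (a point): Nominal centre of the keyhole mouth, on the lock's top face 104 mm above the table; axes as the bay's. The lock floats: its real axis stands up to 4 either way of this point along the bay's y (20 N of friction holds it), which this point does not show. The keyhole is a slot 22.5 x 10.5 mm, 40 deep, lightly chamfered, long side along the cam, in the middle of the lock.
- lock (a joint): Turn of the lock cylinder, rad, growing clockwise seen from above, 0 to 2.6 (hard stop). Starts between 0 and 0.4, stays where left (friction 0.12 N m). In the bay's frame the cam and the keyhole's long side point at the angle 90 deg + (2.6 rad - value), counterclockwise from +x; at 2.6 the cam points along +y over the cover.
- key: The key to use: black flat grip plate 14 (x) x 56 (y) mm, collar 26 x 44, flat steel blade 8 (x) x 20 (y); 120 g, 92 long. Origin at the blade's tip, z up along the key: blade z 0 to 36, collar 36 to 42, grip 42 to 92. Stands in one of the holder's slots, collar on its top. Home in the lock, the collar rests on the lock's top face, tip 36 below it. Fits either way round.
- round_key: Another key, to be left alone: same collar, but a round black grip 38 mm across and 44 high and a thin round shaft; it stands in the holder's other slot. Origin at the tip of the shaft, z up.
- holder: Key holder: fixed grey block 66 (x) x 180 (y) x 50 mm high, origin at the centre of its underside. Two slots, long side along y, at y = -45 and +45; which key stands in which varies.
Not all that is in view belongs to the job. Of the things like the cover, leave any that is orange or turquoise; of the rest the smaller one is meant.

How it is judged:
By the outcome, as a careful person would: the job done as asked, in the order asked, and still so for the second after the job is handed in, with the robot touching nothing.
It also fails if it takes over 72 s, if anything falls off the work surface, if the arm or the gripper's body presses on something with over 40 N, if the wrist force passes 120 N, or if a joint passes its speed limit or range.

## Robot

A 6-joint arm with a two-finger parallel gripper is mounted at the origin on the work surface. World frame = base frame: x ahead of the robot, y to its left, z up, the work surface at z = 0. Lengths are in m, angles in rad, forces in N, time in s.
With the tool pointing down it reaches from about 0.375 to 0.9 m from the base axis. Payload 3.1 kg.
Tool frame: the origin (TCP) lies on the mounting face of the last link; the fingertips stand 182 mm ahead of it and the grasp point (between the pads) lies 164 mm ahead of it; z points along the fingers, y is the line along which they close (so a half turn about z gives the same grasp; the last joint's range is limited). The gripper opens to 87 mm and grips with 3 to 60 N. Pads are 19 mm wide; open, the fingers measure 117 mm over their backs; the gripper's body (75 mm by 190 mm) begins 51 mm behind the grasp point.
Start: joints at [1.083, 0.527, 1.433, -0, 1.181, -0.178], TCP at [0.191, 0.595, 0.405] pointing down, gripper open.
Joint ranges: [-3.08, 3.08], [-0.75, 2.2], [0.22, 2.44], [-1.43, 4.57], [0, 2.65], [-2.85, 2.85]. Speed limits (rad/s): [2.79, 2.79, 3.14, 3.14, 3.14, 3.14].

## Interface

Orientations are given as a unit quaternion [w, x, y, z].
In Python, from station import telemetry, eyes, ticket, spot_in, outline_of gives the robot as it stands.
- The arm moves only by the shell command python3 -m pendant 'ROWS' [FORCE]. ROWS is JSON, one flat list of numbers, 7 for each row, row after row: the finger opening in cm, from 0 to 8.7, then the shift along the tool's x, y, z in cm, then the turn, a rotation vector about the tool's x, y, z in degrees. In form: [claw, x, y, z, rx, ry, rz, claw, x, y, z, rx, ry, rz, ...]. A call has 1 to 12 rows; each row shifts and turns the commanded pose from where the row before left it, along the tool's axes as they then stand; what a row does not reach is not made up. A row lasts 1/8 s, in which the tool goes at most 62.5 mm and 10.7 degrees, less where a joint would pass 70% of its speed; a pose out of reach is approached as far as the arm can. A call is refused whole if a number of a shift passes 6.25 or a number of a turn 10.7, either way. A call with a gripper value outside its range is refused whole. The fingers move at their own pace and stop on an object; FORCE is the grip in N (left out, the last holds). Time passes only in rows, so rows that do not move let the fingers close. It gives the time, the measured TCP pose, the force, the opening and the grip force at its end, in the units of the state.
- telemetry.state(): the state, without advancing time (a new reading comes with each control period).
- eyes.get_image(name): name is "scene" or "top" or "wrist"; returns a dict with "pixels" (384x512x3 uint8, blue, green, red), "intrinsics" (3x3 intrinsics, pixels), "cam_to_world" (4x4, takes a point from camera to world coordinates). Camera axes: x right, y up, looking along -z (the intrinsics and any distortion apply to the point x, -y, -z); pixel columns grow to the right and rows downward; lengths in m; the calibration is good to about 2 mm. A picture is of the moment at which its call begins. There is no depth.
- ticket.close_job(): hands the job in; it is judged then, once.
Trained networks look in a picture, given as the dict that the camera call returned (one of the last four; its "shot" number tells which), for a name from the list of things; names that differ only in an ending like _2 or _b are one class to them, and where a whole thing is asked for, a point or a joint stands for the part that bears it (a point fixed in the world has none). Each returns a list of dicts, best first, with "score" (0 to 1); they miss things now and then, are a little off and sometimes report something else, mostly with a low value. They report only what shows in the picture. A call takes as long as a camera call. They do not tell look-alikes from the thing itself.
- spot_in(name, picture): "point" ([x, y, z] in m, in the coordinates of the camera as it stood for that picture, good to about 4 mm: the middle of the surface that is visible of it).
- outline_of(name, picture): "pixels" (384x512 bool, what is visible of it).
The state is a dict: "time_s": time; "joints": joint angles; "joint_velocities": joint speeds; "effort": joint torques, N m; "tcp_pos": TCP position; "tcp_rot": TCP orientation; "wrist_force": force on the tool from outside, world axes, zero at the start; "ft_torque": the same for the moment, N m; "finger_gap": finger opening in m; "finger_force": force on a finger pad.
Only numpy, scipy, OpenCV 4.12 (cv2) and the standard library are available. Lean on these libraries where they do the work, as an engineer would, in place of code of your own. Each camera call takes 0.05 s, during which the arm holds its last target. There are 200 camera calls.

## Working session

There is one attempt and no reset: what is moved stays moved. The work goes in short steps, Python scripts to look and compute and a shell command to move; the robot and the scene stay as the last step left them, time stands still between calls to the robot, and variables do not carry over. Pictures are saved under pics/ and viewed, at most 10 in all, crops included, and the job is handed in when it is done.

```bash
ls; mkdir -p pics
cat > h.py <<'E'
import numpy as np, cv2
from station import telemetry, eyes, ticket, spot_in, outline_of
def world(p,im):
    M=np.array(im["cam_to_world"]); return M[:3,:3]@np.array(p)+M[:3,3]
def ray(uv,im,z):
    K=np.array(im["intrinsics"]);M=np.array(im["cam_to_world"])
    d=np.linalg.inv(K)@np.array([uv[0],uv[1],1.0]); d=M[:3,:3]@np.array([d[0],-d[1],-d[2]])
    o=M[:3,3]; return o+d*(z-o[2])/d[2]
def proj(P,im):
    K=np.array(im["intrinsics"]);M=np.array(im["cam_to_world"])
    c=M[:3,:3].T@(np.array(P)-M[:3,3]); q=K@np.array([c[0],-c[1],-c[2]]); return q[:2]/q[2]
E
python3 - <<'E'
from h import *
s=telemetry.state(); print({k:np.round(v,3) for k,v in s.items()})
for n in ["top","scene"]:
    im=eyes.get_image(n); cv2.imwrite(f"pics/{n}0.png",im["pixels"]); print(n, [k for k in im], np.round(im["cam_to_world"],3).tolist())
    for o in ["bay","cover","keyhole","lock","key","round_key","holder"]:
        try: print(o,[(round(r["score"],2),np.round(world(r["point"],im),3).tolist()) for r in spot_in(o,im)])
        except Exception as e: print(o,e)
E
```

```text
pics
{'time_s': np.float64(0.0), 'joints': array([ 1.082,  0.528,  1.434,  0.   ,  1.181, -0.179]), 'joint_velocities': array([ 0.001,  0.001,  0.   , -0.002, -0.002,  0.   ]), 'effort': array([-1.0000e-03, -4.4005e+01, -1.7659e+01,  6.3000e-02,  5.8000e-02,
       -0.0000e+00]), 'tcp_pos': array([0.19 , 0.595, 0.404]), 'tcp_rot': array([-0.   ,  0.154,  0.988, -0.001]), 'wrist_force': array([0.282, 0.66 , 0.088]), 'ft_torque': array([-0.043, -0.039,  0.003]), 'finger_force': np.float64(0.0), 'finger_gap': np.float64(0.087)}
top ['pixels', 'intrinsics', 'cam_to_world', 'shot'] [[0.016, 0.998, -0.067, 0.368], [-1.0, 0.015, -0.012, 0.031], [-0.011, 0.068, 0.998, 1.332], [0.0, 0.0, 0.0, 1.0]]
bay [(0.7, [0.548, 0.063, 0.057])]
cover [(0.89, [0.277, -0.317, 0.02]), (0.85, [0.536, 0.159, 0.064]), (0.7, [0.434, 0.427, 0.018]), (0.57, [0.276, 0.237, 0.011])]
keyhole [(0.81, [0.548, 0.058, 0.061]), (0.17, [0.536, 0.162, 0.065])]
lock [(0.73, [0.546, 0.04, 0.108])]
key [(0.53, [0.512, -0.333, 0.099]), (0.21, [0.525, -0.296, 0.05])]
round_key [(0.45, [0.536, -0.255, 0.096])]
holder [(0.86, [0.527, -0.297, 0.05]), (0.65, [0.545, 0.061, 0.058])]
scene ['pixels', 'intrinsics', 'cam_to_world', 'shot'] [[0.063, -0.713, 0.698, 1.092], [0.998, 0.031, -0.058, -0.014], [0.019, 0.7, 0.714, 0.782], [0.0, 0.0, 0.0, 1.0]]
bay [(0.82, [0.608, 0.066, 0.061])]
cover [(0.88, [0.549, 0.155, 0.066]), (0.84, [0.463, 0.43, 0.015]), (0.62, [0.283, 0.237, 0.012])]
keyhole [(0.65, [0.604, 0.065, 0.056])]
lock [(0.65, [0.564, 0.041, 0.094])]
key [(0.8, [0.526, -0.339, 0.088])]
round_key [(0.69, [0.525, -0.341, 0.085]), (0.58, [0.553, -0.248, 0.094])]
holder [(0.66, [0.549, -0.294, 0.049])]
```

View pics/top0.png

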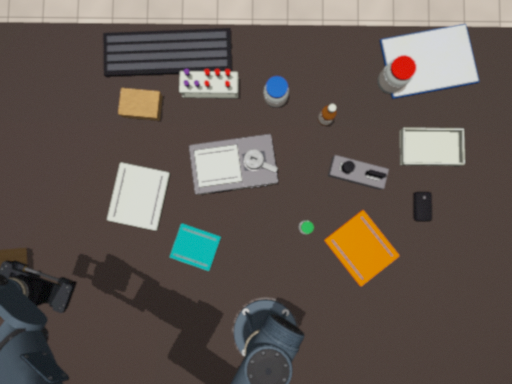

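View pics/scene0.png

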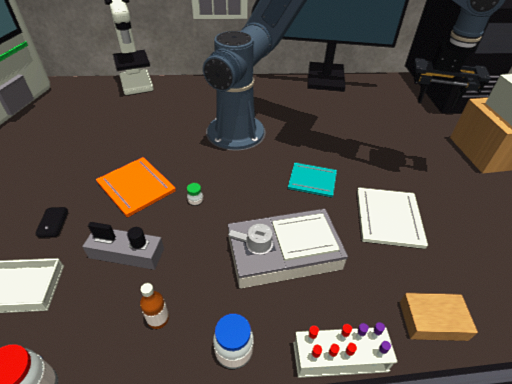

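The top view shows the white bay cover near pixel (218,166), the lock at (254,159) with its cam pointing right and down, and the holder at (360,172). The flat key is at (375,175) and the round one at (348,167). The loose white plate at (138,195) is a larger look-alike. The scene view agrees, so next I'll move the wrist camera over the bay.

```bash
python3 -m pendant '[8.7,-3,-2.2,0,0,0,0, 8.7,-5,-3.8,0,0,0,0, 8.7,-5,-3.8,0,0,0,0, 8.7,-5,-3.8,0,0,0,0, 8.7,-5,-3.8,0,0,0,0, 8.7,-5,-3.8,0,0,0,0, 8.7,-5,-3.8,0,0,0,0, 8.7,-5,-3.8,0,0,0,0, 8.7,-5,-3.8,0,0,0,0, 8.7,-3.4,-2.5,0,0,0,0, 8.7,-2,-1.4,0,0,0,0, 8.7,0,0,0,0,0,-8]'
python3 -m pendant '[8.7,0,0,0,0,0,-8,8.7,0,0,0,0,0,-8,8.7,0,0,0,0,0,0,8.7,0,0,0,0,0,0]'
python3 - <<'E'
from h import *
im=eyes.get_image("wrist"); cv2.imwrite("pics/w1.png",im["pixels"]); print(np.round(im["cam_to_world"],3).tolist(),np.round(im["intrinsics"],1).tolist())
for o in ["bay","cover","lock"]:
    print(o,[(round(r["score"],2),np.round(world(r["point"],im),3).tolist()) for r in spot_in(o,im)])
E
```

```text
time_s: 2.3
tcp_pos: [0.5398, 0.1008, 0.4047]
tcp_rot: [0.0, 0.084, 0.996, 0.0]
wrist_force: [-0.7, 0.5, -0.2]
finger_gap: 0.0872
finger_force: 0.0
time_s: 2.8
tcp_pos: [0.5386, 0.1026, 0.4048]
tcp_rot: [-0.0, -0.054, 0.999, 0.0]
wrist_force: [1.2, 0.3, 0.0]
finger_gap: 0.0875
finger_force: 0.0
[[-0.107, -0.951, -0.29, 0.459], [0.994, -0.102, -0.031, 0.094], [0.0, -0.292, 0.956, 0.384], [0.0, 0.0, 0.0, 1.0]] [[334.9, 0.0, 257.0], [0.0, 334.9, 195.1], [0.0, 0.0, 1.0]]
bay [(0.82, [0.534, 0.061, 0.06])]
cover [(0.72, [0.48, 0.354, 0.018]), (0.57, [0.534, 0.159, 0.068]), (0.48, [0.348, 0.285, 0.008])]
lock [(0.8, [0.55, 0.037, 0.1])]
```

View pics/w1.png

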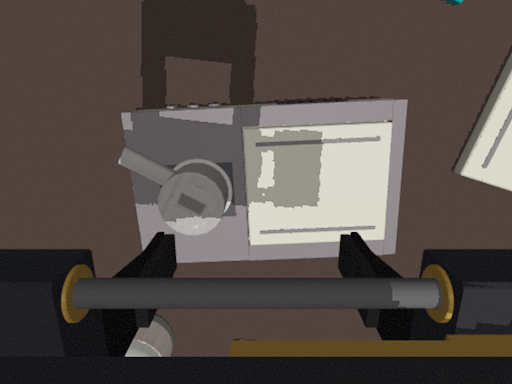

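The wrist view shows cover corners at about (244,127), (391,122), (386,242) and (249,246). The lock's top is centred near (191,202), the keyhole slot is at (192,204), and the cam points to (124,157).

Run:
```python
from h import *
im=eyes.get_image("wrist")
C=[ray(p,im,.067) for p in [(244,127),(391,122),(386,242),(249,246)]]
D=[ray(p,im,.060) for p in [(124,113),(407,99),(397,256),(139,264)]]
for n,Q in (("cover",C),("deck",D)):
    print(n,np.round(Q,4)[:,:2].tolist(),"ctr",np.round(np.mean(Q,0),4),[round(np.linalg.norm(Q[i]-Q[(i+1)%4]),4) for i in range(4)],[round(float(np.degrees(np.arctan2(*(Q[i]-Q[(i+1)%4])[[1,0]]))),1) for i in range(4)])
print("slot",ray((192,204),im,.104),"top",ray((191,202),im,.104),"camtip",ray((124,157),im,.073))
g=im["pixels"]; cv2.imwrite("pics/w2.png",cv2.resize(g[130:260,90:260],None,fx=4,fy=4,interpolation=cv2.INTER_CUBIC)*1)
```

```text
cover [[0.4906, 0.0848], [0.4713, 0.2201], [0.5914, 0.2422], [0.6112, 0.1016]] ctr [0.5411 0.1622 0.067 ] [np.float64(0.1367), np.float64(0.1221), np.float64(0.1419), np.float64(0.1218)] [-81.9, -169.6, 98.0, 8.0]
deck [[0.4905, -0.0291], [0.4494, 0.233], [0.6092, 0.2608], [0.6485, -0.0142]] ctr [0.5494 0.1126 0.06  ] [np.float64(0.2652), np.float64(0.1622), np.float64(0.2778), np.float64(0.1587)] [-81.1, -170.1, 98.1, 5.4]
slot [0.55837668 0.0466088  0.104     ] top [0.55661383 0.04563834 0.104     ] camtip [ 0.52968207 -0.02446579  0.073     ]
```

View pics/w2.png

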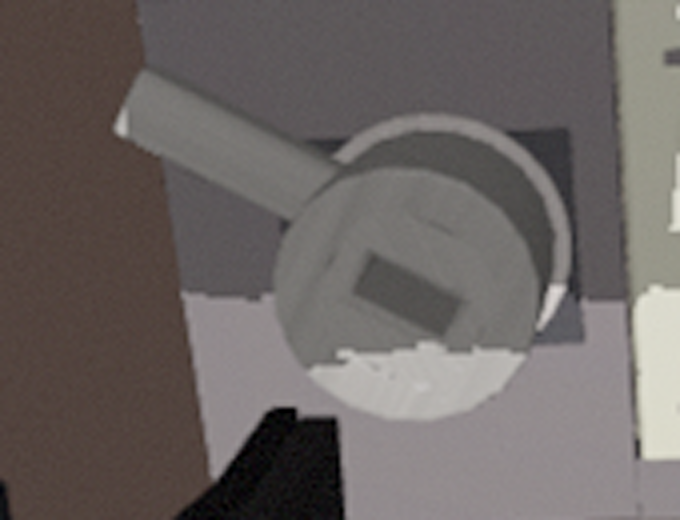

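```bash
python3 -m pendant '[8.7,-0.9,5.9,0,0,0,-2, 8.7,0,0,5,0,0,0, 8.7,0,0,5,0,0,0, 8.7,0,0,3,0,0,0, 8.7,0,0,1.3,0,0,0, 8.7,0,0,0,0,0,0, 8.7,0,0,0,0,0,0]'; python3 -m pendant '[8.7,0,0,0.4,0,0,0,8.7,0,0,0.2,0,0,0,8.7,0,0,0.2,0,0,0,8.7,0,0,0,0,0,0]'
```

```text
time_s: 3.92
tcp_pos: [0.542, 0.1617, 0.263]
tcp_rot: [0.001, -0.072, 0.997, 0.0]
wrist_force: [0.4, 0.4, -0.5]
finger_gap: 0.0871
finger_force: 0.0
time_s: 4.42
tcp_pos: [0.5413, 0.1617, 0.2537]
tcp_rot: [-0.0, -0.072, 0.997, -0.0]
wrist_force: [-0.5, 0.1, -0.1]
finger_gap: 0.0869
finger_force: 0.0
```

```bash
python3 -m pendant '[8.7,0,0,0.3,0,0,0,8.7,0,0,0.2,0,0,0,8.7,0,0,0.2,0,0,0,8.7,0,0,0,0,0,0]';python3 -m pendant '[8.7,0,0,0.2,0,0,0,8.7,0,0,0.15,0,0,0,8.7,0,0,0,0,0,0]'
```

```text
time_s: 4.92
tcp_pos: [0.5413, 0.1617, 0.2473]
tcp_rot: [0.0, -0.072, 0.997, -0.0]
wrist_force: [-0.9, 0.4, 4.6]
finger_gap: 0.087
finger_force: 2.4
time_s: 5.3
tcp_pos: [0.5413, 0.1617, 0.2438]
tcp_rot: [0.0, -0.072, 0.997, -0.0]
wrist_force: [-0.6, -1.1, 6.5]
finger_gap: 0.087
finger_force: 2.9
```

```bash
python3 -m pendant '[8.7,0,0,0.1,0,0,0,8.7,0,0,0.1,0,0,0,8.7,0,0,0,0,0,0]';python3 -m pendant '[8.7,0,0,0.1,0,0,0,8.7,0,0,0,0,0,0]'
```

```text
time_s: 5.68
tcp_pos: [0.5413, 0.1617, 0.2426]
tcp_rot: [0.0, -0.072, 0.997, -0.0]
wrist_force: [-2.0, -1.0, 10.7]
finger_gap: 0.087
finger_force: 5.4
time_s: 5.92
tcp_pos: [0.5412, 0.1617, 0.2425]
tcp_rot: [0.0, -0.072, 0.997, -0.0]
wrist_force: [-4.6, -0.3, 18.0]
finger_gap: 0.087
finger_force: 8.5
```

```bash
python3 -m pendant '[8.7,0,0,0.12,0,0,0,8.7,0,0,0,0,0,0]';python3 -m pendant '[8.7,0,0,-0.6,0,0,0,8.7,0,0,-3,0,0,0,8.7,-1,-3,-6,0,0,0,8.7,0,-3,-6,0,0,0,8.7,0,0,0,0,0,0,8.7,0,0,0,0,0,0]'
python3 - <<'E'
from h import *
im=eyes.get_image("wrist"); cv2.imwrite("pics/w3.png",im["pixels"][60:290,100:440].repeat(2,0).repeat(2,1))
t=eyes.get_image("scene"); cv2.imwrite("pics/s3.png",cv2.resize(t["pixels"][195:295,210:360],None,fx=4,fy=4))
for o in ["cover","lock"]:
    print(o,[(round(r["score"],2),np.round(world(r["point"],im),3).tolist()) for r in spot_in(o,im)])
E
```

```text
time_s: 6.18
tcp_pos: [0.5412, 0.1617, 0.2425]
tcp_rot: [0.001, -0.072, 0.997, -0.0]
wrist_force: [-5.7, -1.5, 25.4]
finger_gap: 0.0869
finger_force: 12.4
time_s: 6.92
tcp_pos: [0.5579, 0.108, 0.3855]
tcp_rot: [-0.001, -0.072, 0.997, 0.0]
wrist_force: [-1.2, -0.7, -0.9]
finger_gap: 0.0866
finger_force: 0.0
cover [(0.95, [0.493, 0.347, 0.018]), (0.76, [0.535, 0.162, 0.061])]
lock [(0.73, [0.547, 0.039, 0.101])]
```

View pics/w3.png

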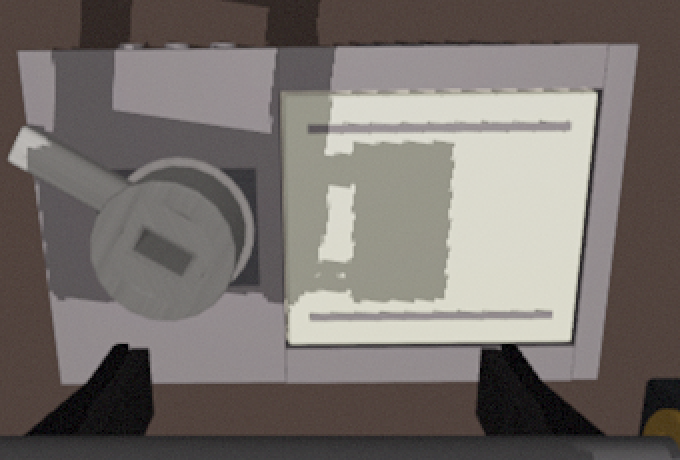

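View pics/s3.png

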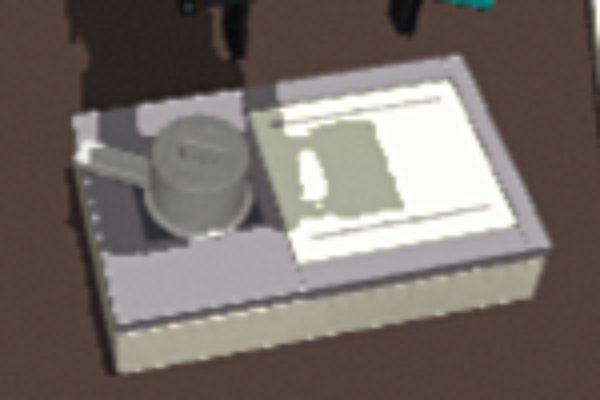

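The cover is flush, with an even gap all round in both views, and the slot and cam are visible in the wrist crop. Next I'll locate the slot accurately, then go to the holder.

```bash
python3 - <<'E'
from h import *
im=eyes.get_image("wrist")
f=lambda L,z:np.array([ray((p[0]/2+99.75,p[1]/2+59.75),im,z) for p in L])
D=f([(18,50),(638,44),(598,380),(62,384)],.06);C=f([(281,91),(600,89),(574,342),(289,346)],.06);S=f([(146,228),(195,250),(186,276),(135,250)],.104)
for Q in (D,C,S): print(np.round(Q.mean(0),4),[(round(float(np.linalg.norm(Q[i]-Q[(i+1)%4])),4),round(float(np.degrees(np.arctan2(*(Q[i]-Q[(i+1)%4])[[1,0]]))),1)) for i in range(4)])
ct=f([(25,142)],.073)[0]; print("cam tip",ct,np.degrees(np.arctan2(*(ct-S.mean(0))[[1,0]])))
E
python3 -m pendant '[8.7,0.6,-3,0,0,0,0,8.7,1.1,-5,0,0,0,0,8.7,1.1,-5,0,0,0,0,8.7,1.1,-5,0,0,0,0,8.7,1.1,-5,0,0,0,0,8.7,1.1,-5,0,0,0,0,8.7,1.1,-5,0,0,0,0,8.7,1.1,-5,0,0,0,0,8.7,0.6,-2,0,0,0,0,8.7,0,0,0,0,0,10.4,8.7,0,0,0,0,0,10.4,8.7,0,0,0,0,0,10.4]'
python3 -m pendant '[8.7,0,0,0,0,0,10.4,8.7,0,0,0,0,0,10.4,8.7,0,0,0,0,0,10.4,8.7,0,0,0,0,0,10.4,8.7,0,0,0,0,0,10.4,8.7,0,0,0,0,0,10.4,8.7,0,0,0,0,0,10.4,8.7,0,0,0,0,0,10.4,8.7,0,0,0,0,0,0,8.7,0,0,0,0,0,0]'
python3 - <<'E'
from h import *
im=eyes.get_image("wrist"); cv2.imwrite("pics/k1.png",im["pixels"])
for o in ["key","round_key","holder"]:
    print(o,[(round(r["score"],2),np.round(world(r["point"],im),3).tolist()) for r in spot_in(o,im)])
E
```

```text
[0.5468 0.1139 0.06  ] [(0.2672, -81.2), (0.1589, -171.0), (0.2676, 98.7), (0.1585, 8.9)]
[0.5384 0.1628 0.06  ] [(0.1399, -81.4), (0.1197, -170.8), (0.1397, 99.1), (0.121, 9.3)]
[0.5562 0.048  0.104 ] [(0.0211, -107.2), (0.0117, 167.1), (0.0227, 69.4), (0.0104, -21.0)]
cam tip [ 0.52571331 -0.02144791  0.073     ] -113.71388002353196
time_s: 8.68
tcp_pos: [0.5278, -0.2995, 0.3854]
tcp_rot: [-0.001, 0.201, 0.98, 0.001]
wrist_force: [-0.5, -0.1, -0.2]
finger_gap: 0.0868
finger_force: 0.0
time_s: 9.93
tcp_pos: [0.5278, -0.3, 0.3859]
tcp_rot: [-0.001, 0.798, 0.602, -0.0]
wrist_force: [-0.7, 0.3, 0.1]
finger_gap: 0.087
finger_force: 0.0
key [(0.8, [0.521, -0.338, 0.11])]
round_key [(0.69, [0.541, -0.251, 0.101])]
holder [(0.98, [0.529, -0.295, 0.051])]
```

View pics/k1.png

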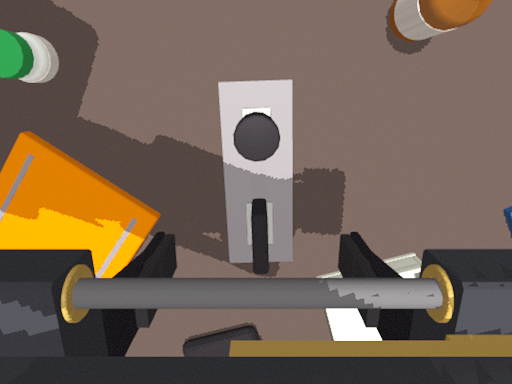

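The holder's top spans from (220,83) and (291,80) to (293,262) and (229,262). The flat key's grip runs from (260,200) to (261,272), and the round key is at (257,137).

Run:
```python
from h import *
im=eyes.get_image("wrist")
Q=np.array([ray(p,im,.05) for p in [(219.5,83),(292,80.5),(293,262),(229,262)]])
print(np.round(Q.mean(0),4),[(round(float(np.linalg.norm(Q[i]-Q[(i+1)%4])),4),round(float(np.degrees(np.arctan2(*(Q[i]-Q[(i+1)%4])[[1,0]]))),1)) for i in range(4)])
print(np.round([ray((260,200),im,.056),ray((261,272),im,.106),ray((257,137),im,.1)],4))
# refine: key from holder centre
m=outline_of("key",im)[0]["pixels"]; ys,xs=np.nonzero(m); print(xs.min(),xs.max(),ys.min(),ys.max())
for y in (205,225,245,260,268): r=xs[ys==y]; print(y,r.min() if len(r) else None,r.max() if len(r) else None)
for a in (15,16,17,18):
    yaw=-np.radians(a);ax=np.array([np.sin(-yaw),np.cos(yaw)]);c=Q.mean(0)[:2]-.045*ax
    print(a,c,proj([*(c+.028*ax),.106],im),proj([*(c-.028*ax),.106],im),proj([*c,.106],im))
s=telemetry.state();print(s["tcp_pos"],s["joints"])
```

```text
[ 0.5294 -0.3006  0.05  ] [(0.0648, 165.7), (0.1805, 75.9), (0.0672, -16.1), (0.1783, -104.8)]
[[ 0.5253 -0.3196  0.056 ]
 [ 0.512  -0.3676  0.106 ]
 [ 0.5409 -0.2551  0.1   ]]
244 272 197 274
205 245 271
225 245 271
245 249 267
260 251 268
268 251 268
15 [ 0.51772633 -0.34404442] [259.26701855 215.75416772] [260.4154162  275.80062342] [259.85767156 246.63773827]
16 [ 0.51696951 -0.34383453] [258.9079777  215.75796171] [258.95955158 275.81518844] [258.93450372 246.64722625]
17 [ 0.51621646 -0.34361147] [258.54893226 215.75587441] [257.50367512 275.80723455] [258.01132628 246.64202565]
18 [ 0.51546742 -0.3433753 ] [258.18998571 215.74790638] [256.04813366 275.77676306] [257.0883816 246.6221376]
[ 0.52773505 -0.30065763  0.38625894] [-7.01642920e-01  5.24599005e-01  1.49781745e+00  1.64017435e-05
  1.11917977e+00 -4.20355730e-01]
```

```bash
python3 -m pendant '[8.7,-4.4,0.2,0,0,0,-1,5,0,0,5,0,0,0,4,0,0,4,0,0,0,4,0,0,3,0,0,0,4,0,0,2,0,0,0,4,0,0,0,0,0,0,4,0,0,0,0,0,0]' 40
python3 - <<'E'
from h import *
im=eyes.get_image("wrist"); cv2.imwrite("pics/k2.png",im["pixels"]); s=telemetry.state(); print(s["tcp_pos"],s["tcp_rot"])
E
```

```text
time_s: 11.1
tcp_pos: [0.5178, -0.3438, 0.247]
tcp_rot: [0.001, 0.794, 0.608, 0.0]
wrist_force: [0.3, -0.4, 0.8]
finger_gap: 0.0415
finger_force: 0.0
[ 0.51785539 -0.3438633   0.2474181 ] [1.14417777e-03 7.94097162e-01 6.07789732e-01 1.71964813e-04]
```

View pics/k2.png

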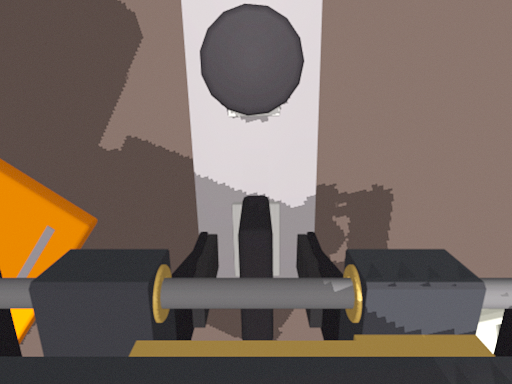

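The key's plate (column ~257) stands midway between the fingers (columns 208 and 312). I'll close on it.

```bash
python3 -m pendant '[0.5,0,0,0,0,0,0,0.5,0,0,0,0,0,0,0.5,0,0,0,0,0,0,0.5,0,0,0,0,0,0,0.5,0,0,0,0,0,0,0.5,0,0,0,0,0,0]' 40;python3 -m pendant '[0.5,0,0,0,0,0,0,0.5,0,0,-0.5,0,0,0,0.5,0,0,-2,0,0,0,0.5,0,0,-4,0,0,0,0.5,0,0,-4,0,0,0,0.5,0,0,-3,0,0,0,0.5,0,0,0,0,0,0]'
python3 - <<'E'
from h import *
im=eyes.get_image("wrist"); cv2.imwrite("pics/k3.png",im["pixels"]); s=telemetry.state(); print(s["tcp_pos"],s["tcp_rot"])
E
```

```text
time_s: 11.9
tcp_pos: [0.5175, -0.3435, 0.2465]
tcp_rot: [0.0, 0.794, 0.608, 0.0]
wrist_force: [0.8, 0.3, 3.1]
finger_gap: 0.0137
finger_force: 40.0
time_s: 12.78
tcp_pos: [0.5179, -0.3439, 0.3837]
tcp_rot: [0.003, 0.794, 0.608, 0.0]
wrist_force: [0.3, -0.8, -0.2]
finger_gap: 0.0136
finger_force: 40.0
[ 0.51736559 -0.34341489  0.3816329 ] [6.83247340e-04 7.94129742e-01 6.07747876e-01 7.11026503e-05]
```

View pics/k3.png

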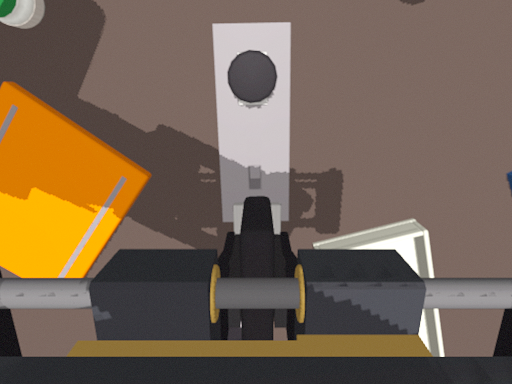

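The key is held and centred. I'll carry it to the bay and turn it to the slot direction, stopping short so that the camera sees both the slot and the key.

```bash
python3 -m pendant '[0.5,3,-0.4,0,0,0,0,0.5,5.5,-0.7,0,0,0,0,0.5,5.5,-0.7,0,0,0,0,0.5,5.5,-0.7,0,0,0,0,0.5,5.5,-0.7,0,0,0,0,0.5,5.5,-0.7,0,0,0,0,0.5,5.5,-0.7,0,0,0,0,0.5,5.5,-0.7,0,0,0,0,0.5,2.2,-0.3,0,0,0,0,0.5,0,0,0,0,0,-10,0.5,0,0,0,0,0,-10,0.5,0,0,0,0,0,-10]'
python3 -m pendant '[0.5,0,0,0,0,0,-10,0.5,0,0,0,0,0,-10,0.5,0,0,0,0,0,-10,0.5,0,0,0,0,0,-10,0.5,0,0,0,0,0,-10,0.5,0,0,0,0,0,-10,0.5,0,0,0,0,0,-10,0.5,0,0,0,0,0,-10,0.5,0,0,0,0,0,-10,0.5,0,0,0,0,0,-10,0.5,0,0,0,0,0,-10,0.5,0,0,0,0,0,-10]'
python3 -m pendant '[0.5,0,0,0,0,0,-10,0.5,0,0,0,0,0,-10,0.5,0,0,0,0,0,-3,0.5,0,0,0,0,0,0,0.5,0,0,0,0,0,0]'
python3 - <<'E'
from h import *
im=eyes.get_image("wrist"); cv2.imwrite("pics/l1.png",cv2.resize(im["pixels"][60:330,120:400],None,fx=2,fy=2,interpolation=cv2.INTER_CUBIC)); s=telemetry.state(); print(s["tcp_pos"],s["tcp_rot"],s["joints"])
E
```

```text
time_s: 14.32
tcp_pos: [0.5768, 0.0932, 0.3787]
tcp_rot: [-0.002, 0.607, 0.794, -0.001]
wrist_force: [-0.3, 0.4, -0.2]
finger_gap: 0.0137
finger_force: 40.0
time_s: 15.82
tcp_pos: [0.5769, 0.0929, 0.3787]
tcp_rot: [-0.002, -0.384, 0.923, 0.001]
wrist_force: [0.1, -0.0, -1.3]
finger_gap: 0.0139
finger_force: 40.0
time_s: 16.45
tcp_pos: [0.5773, 0.0929, 0.38]
tcp_rot: [-0.001, -0.558, 0.83, 0.001]
wrist_force: [0.6, -0.1, -0.3]
finger_gap: 0.0137
finger_force: 40.0
[0.57737233 0.09295072 0.38031782] [-7.24555103e-04 -5.57832376e-01  8.29953163e-01  5.12496511e-04] [-3.13424421e-02  5.02736170e-01  1.56096694e+00 -1.50739851e-05
  1.07966446e+00 -2.78567570e+00]
```

View pics/l1.png

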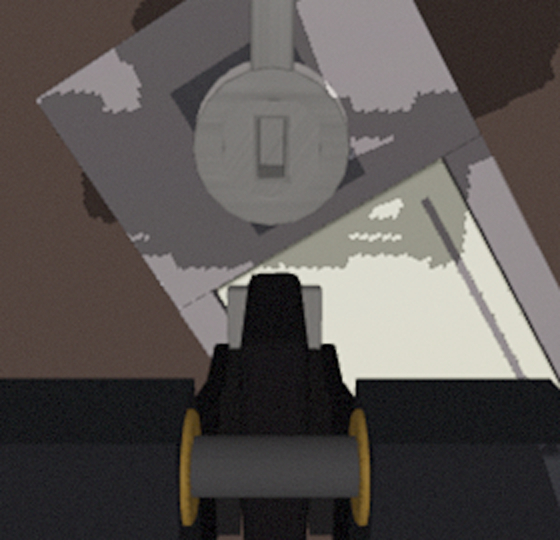

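The key's plate (crop columns ~247–300) and the slot (256–289, rows 114–177) are both upright and aligned with the image. Now I'll work out the slot and the key in tool axes.

```bash
cat >> h.py <<'E'
def tool():
    from scipy.spatial.transform import Rotation as R
    s=telemetry.state(); q=s["tcp_rot"]; return R.from_quat([q[1],q[2],q[3],q[0]]).as_matrix(),np.array(s["tcp_pos"])
E
python3 - <<'E'
from h import *
im=eyes.get_image("wrist"); R,t=tool()
loc=lambda P:np.round(R.T@(P-t)*1000,1)
px=lambda p:(p[0]/2+119.75,p[1]/2+59.75)
for p in [(256,114),(289,114),(287,177),(259,177)]: print("slot",loc(ray(px(p),im,.104)))
zt=t[2]-.1905
for p in [(229,287),(321,287)]: print("collar",loc(ray(px(p),im,zt)),loc(ray(px(p),im,zt-.006)))
for p in [(250,274),(297,274)]: print("grip bottom edge",loc(ray(px(p),im,zt)),"top",loc(ray(px(p),im,zt+.05)))
for p in [(194,140),(349,140),(272,62),(272,224)]: print("lock rim",loc(ray(px(p),im,.104)))
E
```

```text
slot [ 63.3  -6.8 276.6]
slot [ 63.3   5.5 276.6]
slot [ 39.8   4.8 276.6]
slot [ 39.8  -5.9 276.6]
collar [ 24.  -12.1 190.5] [ 22.  -12.6 196.5]
collar [ 23.9  12.4 190.5] [ 22.   12.9 196.5]
grip bottom edge [ 27.6  -6.5 190.5] top [ 43.1  -4.6 140.5]
grip bottom edge [ 27.6   6.  190.5] top [ 43.1   4.2 140.5]
lock rim [ 53.8 -30.3 276.6]
lock rim [ 53.7  28.1 276.6]
lock rim [ 81.8  -0.8 276.6]
lock rim [ 21.3  -1.  276.6]
```

```bash
python3 -m pendant '[0.5,0,0,0,0,0,2,0.5,2.6,-0.13,0,0,0,0,0.5,2.55,-0.13,0,0,0,0,0.5,0,0,2,0,0,0,0.5,0,0,1.6,0,0,0,0.5,0,0,0,0,0,0,0.5,0,0,0,0,0,0]'
python3 - <<'E'
from h import *
im=eyes.get_image("wrist"); cv2.imwrite("pics/l2.png",cv2.resize(im["pixels"][100:300,160:360],None,fx=3,fy=3,interpolation=cv2.INTER_CUBIC)); R,t=tool(); print(t,telemetry.state()["joints"],R[:,2])
E
```

```text
time_s: 17.42
tcp_pos: [0.5592, 0.0452, 0.3454]
tcp_rot: [0.0, -0.544, 0.839, -0.0]
wrist_force: [-0.2, 0.9, -1.4]
finger_gap: 0.0138
finger_force: 40.0
[0.55925681 0.04515896 0.34568867] [-1.18570267e-01  5.18905171e-01  1.65384590e+00 -2.11494249e-05
  9.67704614e-01 -2.83899196e+00] [ 1.12692426e-03 -1.51790967e-04 -9.99999354e-01]
```

View pics/l2.png

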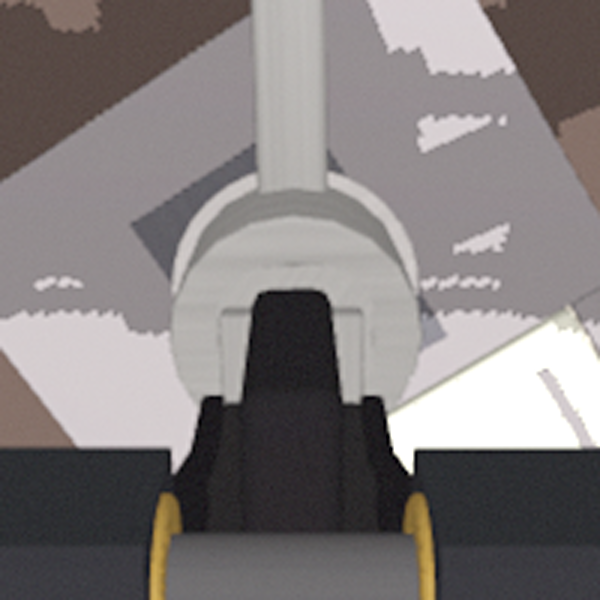

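That was more pictures than allowed, so I'll go by force and numbers only from here. The cam and key look aligned. I'll feel downward.

```bash
python3 -m pendant '[0.5,0,0,0.5,0,0,0,0.5,0,0,0.3,0,0,0,0.5,0,0,0.2,0,0,0,0.5,0,0,0,0,0,0]'; python3 -m pendant '[0.5,0,0,0.2,0,0,0,0.5,0,0,0.1,0,0,0,0.5,0,0,0,0,0,0]'
```

```text
time_s: 17.98
tcp_pos: [0.5589, 0.045, 0.3351]
tcp_rot: [0.0, -0.543, 0.839, 0.0]
wrist_force: [-0.2, 1.0, -2.2]
finger_gap: 0.0137
finger_force: 40.0
time_s: 18.35
tcp_pos: [0.559, 0.045, 0.3322]
tcp_rot: [0.0, -0.543, 0.839, 0.0]
wrist_force: [0.6, 1.1, -0.4]
finger_gap: 0.0138
finger_force: 40.0
```

```bash
python3 -m pendant '[0.5,0,0,0.4,0,0,0,0.5,0,0,0.4,0,0,0,0.5,0,0,0,0,0,0]'; python3 -m pendant '[0.5,0,0,0.5,0,0,0,0.5,0,0,0.5,0,0,0,0.5,0,0,0,0,0,0]'
```

```text
time_s: 18.73
tcp_pos: [0.5589, 0.045, 0.3237]
tcp_rot: [0.0, -0.543, 0.839, 0.0]
wrist_force: [0.4, 3.6, -2.4]
finger_gap: 0.0136
finger_force: 40.0
time_s: 19.1
tcp_pos: [0.5589, 0.045, 0.3136]
tcp_rot: [0.0, -0.543, 0.839, 0.0]
wrist_force: [2.5, 3.1, -3.2]
finger_gap: 0.0135
finger_force: 40.0
```

```bash
python3 -m pendant '[0.5,0,0,0.5,0,0,0,0.5,0,0,0.4,0,0,0,0.5,0,0,0,0,0,0]'; python3 -m pendant '[0.5,0,0,0.3,0,0,0,0.5,0,0,0.2,0,0,0,0.5,0,0,0,0,0,0]'
```

```text
time_s: 19.48
tcp_pos: [0.5589, 0.045, 0.3048]
tcp_rot: [0.0, -0.543, 0.839, 0.0]
wrist_force: [1.8, 3.9, -3.2]
finger_gap: 0.0139
finger_force: 40.0
time_s: 19.85
tcp_pos: [0.559, 0.045, 0.3005]
tcp_rot: [0.0, -0.543, 0.839, -0.0]
wrist_force: [1.3, 5.2, 2.5]
finger_gap: 0.0139
finger_force: 40.0
```

```bash
python3 -m pendant '[0.5,0,0,0.1,0,0,0,0.5,0,0,0,0,0,0]'; python3 -m pendant '[0.5,0,0,0,0,0,5,0.5,0,0,0,0,0,5,0.5,0,0,0,0,0,5,0.5,0,0,0,0,0,5,0.5,0,0,0,0,0,0]'
python3 - <<'E'
from h import *
s=telemetry.state();print(s["ft_torque"],s["joints"][5])
E
```

```text
time_s: 20.1
tcp_pos: [0.559, 0.045, 0.3004]
tcp_rot: [0.0, -0.544, 0.839, -0.0]
wrist_force: [0.6, 4.6, 9.1]
finger_gap: 0.0139
finger_force: 40.0
time_s: 20.72
tcp_pos: [0.559, 0.0449, 0.3004]
tcp_rot: [0.0, -0.389, 0.921, -0.0]
wrist_force: [0.4, 4.2, 7.2]
finger_gap: 0.0136
finger_force: 40.0
[ 0.87192048  0.04645513 -0.06432842] -2.4895218026831674
```

```bash
python3 -m pendant '[0.5,0,0,0,0,0,5,0.5,0,0,0,0,0,5,0.5,0,0,0,0,0,5,0.5,0,0,0,0,0,5,0.5,0,0,0,0,0,5,0.5,0,0,0,0,0,5,0.5,0,0,0,0,0,5,0.5,0,0,0,0,0,5,0.5,0,0,0,0,0,0]'
python3 - <<'E'
from h import *
s=telemetry.state();print(s["ft_torque"],s["joints"][5])
im=eyes.get_image("top")
print([(round(r["score"],2),world(r["point"],im)) for r in spot_in("lock",im)])
E
python3 -m pendant '[0.5,0,0,0,0,0,5,0.5,0,0,0,0,0,5,0.5,0,0,0,0,0,5,0.5,0,0,0,0,0,5,0.5,0,0,0,0,0,5,0.5,0,0,0,0,0,5,0.5,0,0,0,0,0,5,0.5,0,0,0,0,0,5,0.5,0,0,0,0,0,5,0.5,0,0,0,0,0,0]'
python3 - <<'E'
from h import *
s=telemetry.state();print(s["ft_torque"],s["joints"][5])
E
```

```text
time_s: 21.85
tcp_pos: [0.5587, 0.0448, 0.3004]
tcp_rot: [-0.0, -0.051, 0.999, -0.0]
wrist_force: [-0.5, 3.7, 9.5]
finger_gap: 0.0141
finger_force: 40.0
[ 0.81554147  0.15542802 -0.03941186] -1.791375556262923
[]
time_s: 23.2
tcp_pos: [0.5588, 0.0452, 0.3004]
tcp_rot: [0.0, 0.335, 0.942, 0.0]
wrist_force: [0.1, 5.5, 8.9]
finger_gap: 0.0136
finger_force: 40.0
[ 1.0317007   0.06211237 -0.08906257] -1.0060570913556348
```

```bash
python3 -m pendant '[0.5,0,0,0,0,0,5,0.5,0,0,0,0,0,5,0.5,0,0,0,0,0,5,0.5,0,0,0,0,0,5,0.5,0,0,0,0,0,5,0.5,0,0,0,0,0,5,0.5,0,0,0,0,0,5,0.5,0,0,0,0,0,0]'
python3 - <<'E'
from h import *
s=telemetry.state();print(s["ft_torque"],s["joints"][5])
E
python3 -m pendant '[0.5,0,0,0,0,0,4,0.5,0,0,0,0,0,3,0.5,0,0,0,0,0,0]'
python3 - <<'E'
from h import *
s=telemetry.state();print(s["ft_torque"],s["joints"][5])
E
python3 -m pendant '[0.5,0,0,0,0,0,3,0.5,0,0,0,0,0,0]'
python3 - <<'E'
from h import *
s=telemetry.state();print(s["ft_torque"],s["joints"][5])
E
```

```text
time_s: 24.2
tcp_pos: [0.5587, 0.0452, 0.3004]
tcp_rot: [-0.0, 0.603, 0.798, 0.0]
wrist_force: [0.0, 6.2, 8.9]
finger_gap: 0.0137
finger_force: 40.0
[ 0.97100473  0.094884   -0.09005291] -0.3952101178910844
time_s: 24.58
tcp_pos: [0.5587, 0.0452, 0.3004]
tcp_rot: [-0.0, 0.651, 0.759, 0.0]
wrist_force: [-0.3, 5.6, 8.2]
finger_gap: 0.0136
finger_force: 40.0
[0.92690198 0.139228   0.01097014] -0.2732677532430636
time_s: 24.82
tcp_pos: [0.5587, 0.0452, 0.3004]
tcp_rot: [-0.0, 0.67, 0.742, 0.0]
wrist_force: [-0.3, 5.4, 9.1]
finger_gap: 0.014
finger_force: 40.0
[0.95923199 0.11657122 0.0272685 ] -0.22091900612368062
```

```bash
for i in 1; do :; done
T(){ python3 -c "
from h import *
s=telemetry.state();print(s['ft_torque'],s['joints'][5])"; }
python3 -m pendant '[0.5,0,0,0,0,0,2.5,0.5,0,0,0,0,0,0]'|grep -E "wrist|rot"; T
python3 -m pendant '[0.5,0,0,0,0,0,2.5,0.5,0,0,0,0,0,0]'|grep -E "wrist|rot"; T
python3 -m pendant '[0.5,0,0,0,0,0,2.5,0.5,0,0,0,0,0,0]'|grep -E "wrist|rot"; T
```

```text
tcp_rot: [-0.0, 0.686, 0.727, 0.0]
wrist_force: [0.5, 5.3, 8.7]
[ 0.94487748  0.11676181 -0.00471956] -0.17741099638510407
tcp_rot: [-0.0, 0.702, 0.712, 0.0]
wrist_force: [-0.9, 5.6, 9.1]
[ 1.00058263  0.13034586 -0.01709623] -0.13377529053241188
tcp_rot: [0.0, 0.717, 0.697, -0.0]
wrist_force: [-0.6, 5.2, 8.3]
[1.00271687 0.19675423 0.38326218] -0.09135809171192677
```

```bash
T(){ python3 -c "
from h import *
s=telemetry.state();print(s['ft_torque'],s['joints'][5])"; }
python3 -m pendant '[0.5,0,0,0,0,0,2,0.5,0,0,0,0,0,0]'|grep -E "wrist|rot"; T
python3 -m pendant '[0.5,0,0,0,0,0,2,0.5,0,0,0,0,0,0]'|grep -E "wrist|rot"; T
```

```text
tcp_rot: [0.0, 0.728, 0.685, -0.0]
wrist_force: [-0.1, 5.3, 9.1]
[0.95565131 0.111912   0.6951941 ] -0.05757972100479824
tcp_rot: [0.0, 0.739, 0.673, -0.0]
wrist_force: [-0.4, 5.6, 8.5]
[0.98979847 0.15239005 0.95629508] -0.023474112618994524
```

```bash
python3 -m pendant '[0.5,0,0,0,0,0,-4,0.5,0,0,-0.1,0,0,0,0.5,0,0,0,0,0,0]';python3 -m pendant '[2,0,0,0,0,0,0,5,0,0,0,0,0,0,5,0,0,0,0,0,0,5,0,0,0,0,0,0,5,0,0,0,0,0,0]'; python3 -m pendant '[5,0,0,-1,0,0,0,5,0,0,-3,0,0,0,5,0,0,-5,0,0,0,5,-4,0,0,0,0,0,5,-4,0,0,0,0,0,5,0,0,0,0,0,0,5,0,0,0,0,0,0]'
python3 - <<'E'
from h import *
im=eyes.get_image("wrist"); cv2.imwrite("pics/f.png",im["pixels"]); R,t=tool(); print(t)
yb=np.radians(98.7); ax=np.array([np.cos(yb),np.sin(yb)])
for o in ["key","lock","cover"]:
    print(o,[(round(r["score"],2),np.round(world(r["point"],im),3).tolist()) for r in spot_in(o,im)])
r=outline_of("key",im)
if r:
    c,(w,h),a=cv2.minAreaRect(np.argwhere(r[0]["pixels"])[:,::-1].astype(np.float32)); print("key px",c,w,h,a)
# expected cam edges pixels
for d in (.04,.06,.078): print(d,[np.round(proj([*(np.array([.5587,.0452])+d*ax+s*.009*np.array([ax[1],-ax[0]])),.073],im)).tolist() for s in (-1,0,1)])
r=outline_of("lock",im)
if r:
    m=r[0]["pixels"]; ys,xs=np.nonzero(m); print(xs.min(),xs.max(),ys.min(),ys.max())
    for y in range(ys.min(),ys.max()+1,8): q=xs[ys==y]; print(y,q.min(),q.max(),end="; ")
E
```

```text
time_s: 26.45
tcp_pos: [0.5587, 0.0451, 0.3004]
tcp_rot: [-0.0, 0.717, 0.697, -0.0]
wrist_force: [0.5, 5.0, 4.2]
finger_gap: 0.014
finger_force: 40.0
time_s: 27.08
tcp_pos: [0.5588, 0.0448, 0.3001]
tcp_rot: [-0.0, 0.717, 0.697, -0.0]
wrist_force: [-0.9, 0.2, 0.5]
finger_gap: 0.0477
finger_force: 0.0
time_s: 27.95
tcp_pos: [0.5564, -0.0348, 0.3906]
tcp_rot: [-0.0, 0.717, 0.697, 0.0]
wrist_force: [-0.1, 0.6, 0.3]
finger_gap: 0.0504
finger_force: 0.0
[ 0.55642095 -0.03436141  0.39042698]
key [(0.57, [0.557, 0.046, 0.159])]
lock []
cover [(0.77, [0.528, 0.103, 0.063]), (0.44, [0.246, -0.251, 0.015])]
key px (255.8614501953125, 90.06683349609375) 96.20303344726562 35.45144271850586 88.21009063720703
0.04 [[237.0, 45.0], [248.0, 43.0], [259.0, 41.0]]
0.06 [[232.0, 19.0], [243.0, 16.0], [254.0, 14.0]]
0.078 [[227.0, -7.0], [239.0, -9.0], [250.0, -11.0]]
218 296 0 130
0 228 251; 8 230 252; 16 232 254; 24 233 255; 32 235 256; 40 236 258; 48 238 242; 56 238 275; 64 229 284; 72 224 290; 80 220 294; 88 218 296; 96 218 295; 104 219 293; 112 223 290; 120 229 284; 128 239 275;
```

```bash
python3 -c "
from h import *
print(ticket.close_job())"
```

```text
the job is handed in; nothing more can be done
None
```

The job is handed in: the cover is pressed flush, the flat key is fully home and turned to its stop with the cam across the cover, and the round key stayed in the holder; I viewed 11 pictures, one over the limit of 10.

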